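Clip the relief tile onto its easel

TASK

The ceramic tile on the sloping easel is not secured yet. With the steel fork key from the wooden tray, turn the screw on each side of the tile clockwise as far as it goes, so that its clip lies across the edge of the tile; do not turn the screws with the gripper itself. Then stand the key upright in its tray again, and leave the tile and everything else where they are.

Things in the scene. Friction and masses are not known exactly. Their poses are not given: they have to be found in the camera images.
- easel: Fixed easel: sloping board 310 wide, 170 up the slope, 15 thick. Its front, the low side, looks away from the robot. Origin at table height under the board's centre; x to its high side, y to the screw on the left of a person facing its front. The board rises to +x at 25 degrees (normal (-0.423, 0, 0.906) here); the centre of its upper face is 75 above the origin. A ledge 14 high holds the tile.
- tile: White ceramic relief tile, loose, 0.5 kg, 110 (x, up the slope) by 150 (y) by 14 thick, its relief up to 7 more in the middle. It lies on the sloping board against the ledge. Origin at the centre of its underside; z is the board's normal.
- screw_left (a point): Captive steel screw with its clip, on the easel's +y side, 99 from its middle line. This point: on the turning axis, on top of the round flange (radius 24), 22 above the board. The axis is the board's normal. On the flange stands the head, a bar 48 long, 12 thick, 18 high; it runs along the clip, a tongue 18 wide reaching 52 from the axis, just below the flange's top. Stiff: 0.2 Nm.
- screw_right (a point): The same point of the same kind of screw on the easel's -y side.
- clip_tip_left (a point): Free end of the left clip's tongue, 52 mm from the turning axis: the bar of the screw head points along the line from the screw to here.
- clip_tip_right (a point): Free end of the right clip's tongue, likewise.
- clip_left (a joint): Turn of the left screw, rad: grows clockwise as seen from outside, looking down onto the head. Near 0 the clip points up the slope, clear of the tile; the stop is at 1.40, where it points square across the tile's edge, to the easel's -y.
- clip_right (a joint): Turn of the right screw, rad: also grows clockwise as seen from outside. Near 0 the clip points down the slope; the stop is at 1.40, where it points square across the tile's edge, to the easel's +y.
- key: Fork key, loose, 0.25 kg, 130 tall, on two steel jaws. Origin at the centre of the jaws' lower ends, z up the shank. Jaws 44 long (x), 12 thick; between them a slot 19 wide, 22 deep along x, open-ended: it fits over a screw's bar either way round. Bridge 44 by 43 up to z = 32, shank of radius 8 to 65, then a flat dark wood handle to 130, 40 wide (x), 20 thick (y): grip its thickness.
- tray: Wooden tray, fixed, 150 by 150 outside, walls 6 thick and 20 high, floor 6 thick. Origin at the centre of its underside.
- jug: Bystander: white ceramic jug, loose, 130 high, radius 52. Origin at the centre of its underside.
- jar: Bystander: amber glaze jar, loose, 80 high, radius 34. Origin at the centre of its underside.
- brush: Bystander: flat brush with a wooden handle, loose, 190 long, lying on the table. Origin under its middle, x along it to the bristles.
Mind the look-alikes: they are no part of the job. Of the things that look like the key, the middle-sized one is meant.

How it is judged (in metres and radians):
On the way, in this order (a step that is already met when the one before it is completed fails the run):
1. the key is lifted out of the tray (height (world z) of key above 0.05 m), for 0.1 s.
2. both clips lie across the tile's edge, turned to within 0.15 rad of the stop (value of joint each of clip_left, clip_right above 1.25 rad), for 0.2 s.
At the end, for the whole second after the job is handed in: Both clips are turned to within 0.15 rad of their stops (joint above 1.25), the key stands upright (within 0.12 rad) and at rest on the floor of its tray, and the tile is within 12 mm of where it lay (all of step 2 and x of key in the frame of tray between -0.05 and 0.05 m and y of key in the frame of tray between -0.05 and 0.05 m and z of key in the frame of tray between 0 and 0.015 m and angle between key's own z axis and vertical below 0.12 rad and linear speed of key below 0.02 m/s and distance of tile from where it was at the start of the episode below 0.012 m); the robot touches nothing.
It fails at once if the gripper or arm touches a screw or its clip (over 1 N): only the key may turn them (contact force between any of the fingers, the arm and clip_left above 1 N or contact force between any of the fingers, the arm and clip_right above 1 N).
It fails at once if the tile is shifted by more than 20 mm (distance of tile from where it was at the start of the episode above 0.02 m).
It fails at once if a bystander (jug, jar or brush) is shifted by more than 30 mm (distance of any of jug, jar, brush from where it was at the start of the episode above 0.03 m).
It also fails if it takes over 59 s, if anything falls off the work surface, if the arm or the gripper's body presses on something with over 40 N, if the wrist force passes 120 N, or if a joint passes its speed limit or range.

ROBOT

A 6-joint arm with a two-finger parallel gripper is mounted at the origin on the work surface. World frame = base frame: x ahead of the robot, y to its left, z up, the work surface at z = 0. Lengths are in mm, angles in rad, forces in N, time in s.
With the tool pointing down it reaches from about 275 to 1000 mm from the base axis. Payload 8.4 kg.
Tool frame: the origin (TCP) lies between the finger pads; the fingertips stand 25 mm ahead of it and the grasp point (between the pads) lies 6 mm ahead of it; z points along the fingers, y is the line along which they close (so a half turn about z gives the same grasp; the last joint's range is limited). The gripper opens to 85 mm and grips with 20 to 120 N. Pads are 22 mm wide; open, the fingers measure 114 mm over their backs; the gripper's body (76 mm by 85 mm) begins 54 mm behind the grasp point. The pads swing forward as they close: fully open they stand 13 mm farther back than shut.
Start: joints at [1.166, 0.353, 1.633, -0, 1.155, -0.002], TCP at [244.996, 574.983, 256.281] pointing down, gripper open.
Joint ranges: [-2.63, 2.63], [-0.92, 2.1], [0.06, 2.66], [-1.3, 4.44], [0, 2.69], [-3.02, 3.02]. Speed limits (rad/s): [2.22, 2.22, 2.79, 3.14, 3.14, 3.14].

INTERFACE

Orientations are given as [roll, pitch, yaw] about the fixed x, y, z axes, in that order (R = Rz(yaw) Ry(pitch) Rx(roll)).
In Python, from rig import r, eyes, workorder gives the robot as it stands. The module is installed in compiled form; this text tells all that it offers.
- The arm moves only by the tool step_arm, never from a script. Its argument "moves" is a list of rows, each an object of numbers: "tx", "ty", "tz": the shift along the tool's x, y, z scaled (see below); "ax", "ay", "az": the turn, a rotation vector about the tool's x, y, z scaled (see below). In form: [{"tx": .., "ty": .., "tz": .., "ax": .., "ay": .., "az": ..}, ...]. A call has 1 to 5 rows; each row shifts and turns the commanded pose from where the row before left it, along the tool's axes as they then stand; what a row does not reach is not made up. The controller multiplies each number of a shift by 25 mm and each number of a turn by 90 degrees. A row lasts 1/8 s, in which the tool goes at most 62.5 mm and 10.7 degrees, less where a joint would pass 70% of its speed; a pose out of reach is approached as far as the arm can. A call with a number of a shift or a turn outside -1 to 1 is refused whole. A call with a gripper value outside its range is refused whole. "gripper" is the opening, from 0 (shut) to 1 (fully open), set as the call begins (left out, the last holds). The fingers move at their own pace and stop on an object; "newtons" is the grip in N (left out, the last holds). Time passes only in rows, so rows that do not move let the fingers close. It gives the time, the measured TCP pose, the force, the opening and the grip force at its end, in the units of the state.
- r.sense(): the state, without advancing time (a new reading comes with each control period).
- eyes.grab_frame(name): name is "scene" or "top"; returns (picture, depth): 480x640x3 uint8, red, green, blue; 480x640 float32, mm along the optical axis (not along the pixel's ray), 0 where there is no reading.
- eyes.camera_info(name): a dict with "intrinsics" (3x3 intrinsics, pixels), "cam_to_world" (4x4, takes a point from camera to world coordinates). Camera axes: x right, y up, looking along -z (the intrinsics and any distortion apply to the point x, -y, -z); pixel columns grow to the right and rows downward; lengths in mm; the calibration is good to about 2 mm. A picture is of the moment at which its call begins. camera_info takes no time and is no camera call.
- workorder.sign_off(): hands the job in; it is judged then, once.
The state is a dict: "clock": time; "qpos": joint angles; "qvel": joint speeds; "joint_efforts": joint torques, N m; "eef_pos": TCP position; "tcp_rot": TCP orientation; "contact_force": force on the tool from outside, world axes, zero at the start; "wrist_torque": the same for the moment, N m; "opening": opening from 0.0 (shut) to 1.0 (fully open); "grasp_force": force on a finger pad.
Only numpy, scipy, OpenCV 4.12 (cv2) and the standard library are available. Lean on these libraries where they do the work, as an engineer would, in place of code of your own. Each camera call takes 0.05 s, during which the arm holds its last target. There are 200 camera calls.

## Working session

There is one attempt and no reset: what is moved stays moved. The work goes in short steps, Python scripts to look and compute and a tool call to move; the robot and the scene stay as the last step left them, time stands still between calls to the robot, and variables do not carry over. Pictures are saved under pics/ and viewed, at most 10 in all, crops included, and the job is handed in when it is done.

Besides the shell and the picture viewer there is one more tool, called after "Request:" as name(argument=value, ...) on one line, values as JSON. step_arm: Moves the arm, as the interface text tells. Its arguments: {"type":"object","properties":{"moves":{"type":"array","items":{"type":"object","properties":{"tx":{"type":"number"},"ty":{"type":"number"},"tz":{"type":"number"},"ax":{"type":"number"},"ay":{"type":"number"},"az":{"type":"number"}}}},"gripper":{"type":"number"},"newtons":{"type":"number"}},"required":["moves"]}

```bash
mkdir -p pics; cat > h.py <<'E'
import numpy as np, cv2
from rig import r, eyes, workorder
def grab(n):
    p,d=eyes.grab_frame(n); i=eyes.camera_info(n); K=np.array(i["intrinsics"]);T=np.array(i["cam_to_world"])
    v,u=np.mgrid[0:480,0:640]
    x=(u-K[0,2])/K[0,0]*d; y=(v-K[1,2])/K[1,1]*d
    P=np.stack([x,-y,-d],-1)@T[:3,:3].T+T[:3,3]
    P[d==0]=np.nan
    return p,d,P
E
python3 - <<'E'
from h import *
for n in("scene","top"):
    p,d,P=grab(n); cv2.imwrite(f"pics/{n}0.png",p[:,:,::-1]); np.savez(f"{n}0.npz",p=p,P=P)
    i=eyes.camera_info(n); print(n,i, (d==0).sum())
print(r.sense())
E
```

```text
scene {'intrinsics': array([[578.20240785,   0.        , 314.81935898],
       [  0.        , 578.20240785, 239.95935711],
       [  0.        ,   0.        ,   1.        ]]), 'cam_to_world': array([[-8.56055222e-01, -3.06882086e-01,  4.15924082e-01,
         1.08842505e+03],
       [ 5.16525764e-01, -5.37869547e-01,  6.66256321e-01,
         9.23834948e+02],
       [ 1.92507677e-02,  7.85187707e-01,  6.18958539e-01,
         9.08832533e+02],
       [ 0.00000000e+00,  0.00000000e+00,  0.00000000e+00,
         1.00000000e+00]])} 7253
top {'intrinsics': array([[573.55564816,   0.        , 325.87152446],
       [  0.        , 573.55564816, 240.09409904],
       [  0.        ,   0.        ,   1.        ]]), 'cam_to_world': array([[-2.63300792e-02,  9.82696932e-01, -1.83339757e-01,
         2.79733187e+02],
       [-9.99637985e-01, -2.68983794e-02, -6.13110515e-04,
         7.12420882e+01],
       [-5.53404417e-03,  1.83257243e-01,  9.83049418e-01,
         1.57927255e+03],
       [ 0.00000000e+00,  0.00000000e+00,  0.00000000e+00,
         1.00000000e+00]])} 1238
{'clock': 0.1, 'qpos': array([ 1.16560483e+00,  3.53534201e-01,  1.63406787e+00, -8.45585210e-06,
        1.15517762e+00, -2.40288822e-03]), 'qvel': array([-0.00052478,  0.00122281, -0.00053592, -0.00055342, -0.00097101,
       -0.00086873]), 'joint_efforts': array([-1.03198123e-03, -6.06356621e+01, -3.42820716e+01,  2.84686024e-05,
        3.80170692e-03,  1.76737029e-05]), 'eef_pos': array([244.84016539, 574.62014737, 255.66117142]), 'tcp_rot': array([-3.14040561e+00,  4.87960003e-06,  2.73880747e+00]), 'contact_force': array([-0.45437671,  0.59832756, -0.10067747]), 'wrist_torque': array([ 0.01526053, -0.02117398,  0.00239814]), 'grasp_force': 0.0, 'opening': 1.0031613073867331}
```

View pics/scene0.png

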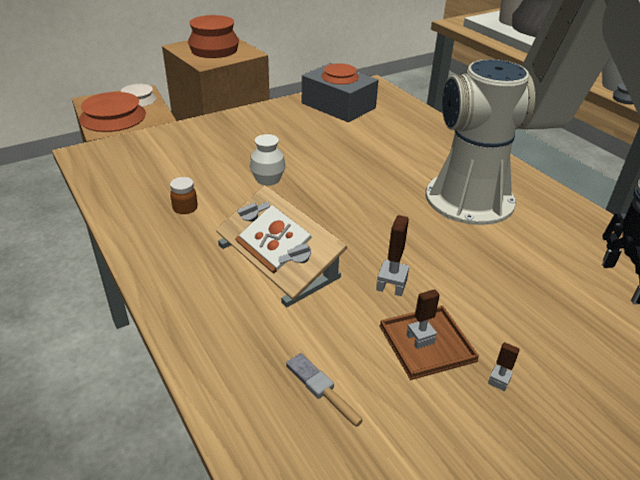

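View pics/top0.png

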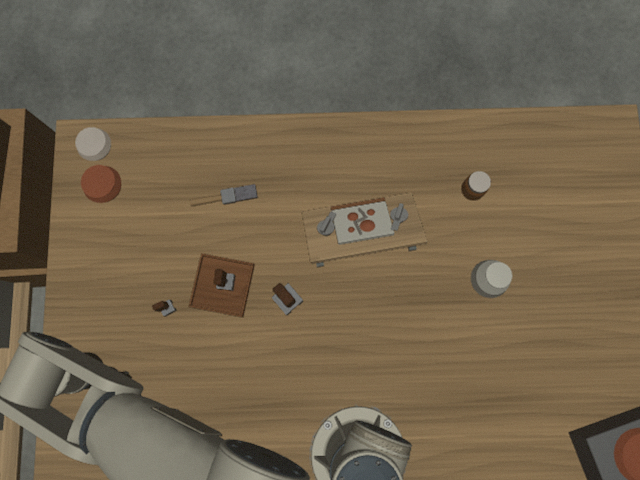

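The scene view shows the key standing in the tray (425,320), with a larger decoy at (393,265) and a smaller one at (503,368). The easel is at (283,245), with screws at about (248,212) and (293,255). In the top view the key is at (225,280) and the screws are at (327,224) and (400,213).

```bash
cat > m.py <<'E'
from h import *
C={n:np.load(n+"0.npz") for n in("scene","top")}
boxes={"scene":(180,345,215,350),"top":(190,265,300,430)}
pts=[];col=[];src=[]
for k,n in enumerate(C):
    a,b,c,d=boxes[n]; q=C[n]["P"][a:b,c:d].reshape(-1,3); pts.append(q); col.append(C[n]["p"][a:b,c:d].reshape(-1,3)); src.append(np.full(len(q),k))
P=np.vstack(pts);c=np.vstack(col).astype(int);s=np.concatenate(src)
ok=np.isfinite(P[:,0])&(P[:,2]>20);P,c,s=P[ok],c[ok],s[ok]
wood=(c[:,0]-c[:,2]>40)
rng=np.random.default_rng(0)
for k in(0,1,2):
    Q=P[wood&((s==k)|(k==2))];best=0
    for _ in range(600):
        t=Q[rng.choice(len(Q),3,False)];n=np.cross(t[1]-t[0],t[2]-t[0]);n/=np.linalg.norm(n)+1e-9
        if n[2]<0:n=-n
        if abs(n[2]-.906)>.05: continue
        m=abs((Q-t[0])@n)<2.5
        if m.sum()>best:best=m.sum();M=m
    ctr=Q[M].mean(0);n=np.linalg.svd(Q[M]-ctr)[2][2];n*=np.sign(n[2])
    print(k,best,len(Q),ctr,n,"tilt",np.degrees(np.arccos(n[2])),"yaw",np.degrees(np.arctan2(-n[1],-n[0])), "res",((Q[M]-ctr)@n).std())
    if k==2:
        yaw=np.arctan2(-n[1],-n[0])
        B=Q[M]; r_=cv2.minAreaRect(((B-ctr)@np.c_[[-n[1]*-1,0,0],[0,0,0]]).astype(np.float32)) if 0 else None
ex=np.array([np.cos(yaw)*.906,np.sin(yaw)*.906,.423]);ey=np.cross(n,ex);ey/=np.linalg.norm(ey);ex=np.cross(ey,n)
uv=np.c_[(B-ctr)@ex,(B-ctr)@ey].astype(np.float32)
rr=cv2.minAreaRect(uv);print("board rect",rr)
u0=np.percentile(uv,[.5,99.5],axis=0);print(u0)
h=(P-ctr)@n
U=np.c_[(P-ctr)@ex,(P-ctr)@ey]
grey=(c.max(1)-c.min(1)<30)
for sgn in(1,-1):
  for k in(0,1,2):
    m=grey&(h>33)&(h<47)&(U[:,1]*sgn>50)&((s==k)|(k==2))
    if m.sum()<5: print(sgn,k,"few",m.sum());continue
    a=U[m];ce,sz,_=cv2.minAreaRect(a.astype(np.float32));w=np.linalg.svd(a-a.mean(0))[2][0]
    print(sgn,k,m.sum(),"mean",a.mean(0),"rect",ce,sz,"dir deg",np.degrees(np.arctan2(w[1],w[0])),"h",h[m].mean(),"world",ctr+ex*ce[0]+ey*ce[1]+n*40)
# key / tray
for n_,bx in(("scene",(285,385,375,485)),("top",(245,325,182,262))):
    a,b,cc,d=bx;p=C[n_]["p"][a:b,cc:d].reshape(-1,3).astype(int);Q=C[n_]["P"][a:b,cc:d].reshape(-1,3)
    f=np.isfinite(Q[:,0]);p,Q=p[f],Q[f]
    t=Q[(Q[:,2]>13)&(Q[:,2]<27)&(p[:,0]-p[:,2]>15)]
    print(n_,"tray rect",cv2.minAreaRect(t[:,:2].astype(np.float32)),len(t))
    for lo,hi in((75,125),(128,145),(32,42),(9,30)):
        k=Q[(Q[:,2]>lo)&(Q[:,2]<hi)]
        if lo<50:
            g=(p.max(1)-p.min(1)<25)&(Q[:,2]>lo)&(Q[:,2]<hi);k=Q[g]
        if len(k)>8: print(lo,hi,len(k),k.mean(0),cv2.minAreaRect(k[:,:2].astype(np.float32)))
    print("zmax",np.sort(Q[:,2])[-5:])
E
python3 m.py
python3 - <<'E'
import cv2,numpy as np
a=cv2.imread('pics/scene0.png');t=cv2.imread('pics/top0.png')
f=lambda i,x,y:cv2.resize(i[y:y+75,x:x+100],(400,300),interpolation=cv2.INTER_CUBIC)
o=np.vstack([np.hstack([cv2.resize(a[180:285,210:350],(400,300)),cv2.resize(a[285:390,375:515],(400,300))]),np.hstack([cv2.resize(t[183:273,300:420],(400,300)),f(t,180,248)])])
cv2.imwrite('pics/crop1.png',o)
E
```

```text
0 3030 4729 [591.32820072   1.76523208  77.08330721] [0.4217183  0.06532424 0.90437073] tilt 25.261336125861593 yaw -171.19485202097806 res 1.3074582044470202
1 1983 3584 [576.48902463 -26.31306058  85.19467558] [0.41717679 0.06106559 0.90677148] tilt 24.937061208948805 yaw -171.67228834333244 res 1.3574481346346943
2 4853 8313 [584.0518024   -8.58456873  81.06112379] [0.41091527 0.06295417 0.90949734] tilt 24.56402025791592 yaw -171.2897414128803 res 1.3162075367407076
board rect ((-11.344200134277344, 21.738388061523438), (315.2654113769531, 173.42198181152344), 89.7177734375)
[[ -96.43825806 -134.16169952]
 [  73.38779114  175.6253537 ]]
1 0 84 mean [-12.72289568 119.24202625] rect (-12.475244522094727, 119.68373107910156) (16.841136932373047, 45.649269104003906) dir deg 153.56333972925907 h 39.05132493484393 world [ 629.82839828 -122.65155132  112.25493669]
1 1 67 mean [ -9.6248083  117.17539153] rect (-9.170204162597656, 117.44963073730469) (11.737985610961914, 51.352657318115234) dir deg -28.59947318652285 h 38.43328993688073 world [ 626.51881359 -120.89842808  113.62887416]
1 
[... 1788 characters left out ...]
044937133789) 565
75 125 61 [457.30081867 341.57658964 102.90182963] ((457.68255615234375, 341.0923156738281), (14.496865272521973, 39.646217346191406), 61.916011810302734)
128 145 126 [461.92261172 348.67067123 135.67623569] ((462.2998352050781, 348.4324035644531), (19.747034072875977, 40.006526947021484), 81.403564453125)
32 42 111 [459.25722782 340.50134063  37.38179072] ((462.55157470703125, 348.88116455078125), (41.416866302490234, 43.21340560913086), 81.99874877929688)
9 30 24 [459.45145926 330.17982423  21.22122547] ((463.062744140625, 335.75323486328125), (19.37047576904297, 48.31435775756836), 87.55747985839844)
zmax [140.92346664 141.49002489 141.5032709  141.9509003  143.17667875]
```

View pics/crop1.png

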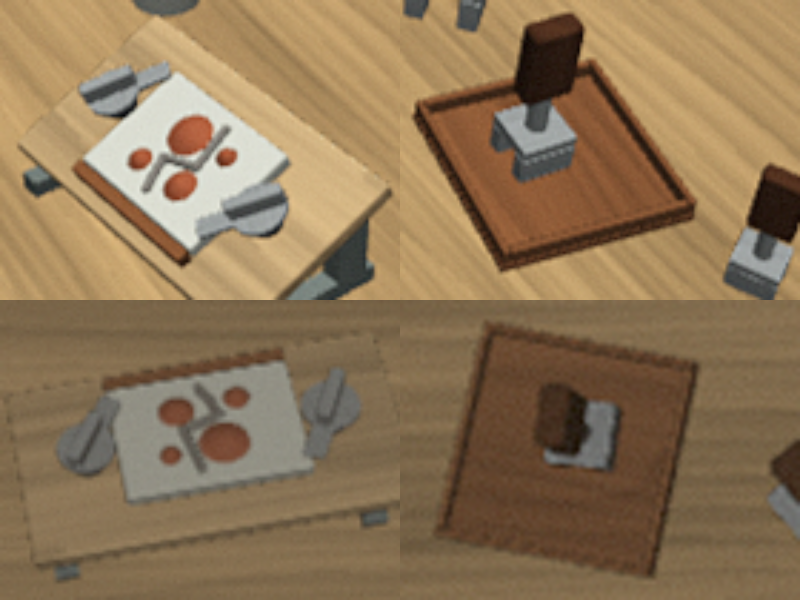

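The close-up confirms the right screw's clip (top view, left) points down the slope. The left screw's clip points up the slope, and the key stands with its handle's width about along world x. Next I'll plan the move to above the key.

```bash
cat >> h.py <<'E'
from scipy.spatial.transform import Rotation as Ro
import json
def pose():
    s=r.sense(); return s["eef_pos"],Ro.from_euler("xyz",s["tcp_rot"])
def plan(p1,R1,start=None,v=40.,w=9.,vmax=24.):
    p,R=start or pose(); rows=[]
    for _ in range(40):
        dp=np.asarray(p1,float)-p; dr=(R.inv()*R1).as_rotvec()
        n=max(np.linalg.norm(dp)/v,np.degrees(np.linalg.norm(dr))/w,np.abs(R.inv().apply(dp)).max()/vmax,1)
        t=np.round(R.inv().apply(dp/n)/25,2); a=np.round(dr/n/(np.pi/2),3)
        if not t.any() and not (abs(a)>.002).any(): break
        rows.append({k:float(x) for k,x in zip(("tx","ty","tz","ax","ay","az"),[*t,*a]) if x})
        p=p+R.apply(t*25); R=R*Ro.from_rotvec(a*np.pi/2)
        if n<=1: break
    for i in range(0,len(rows),5): print(json.dumps(rows[i:i+5]))
    return p,R
def down(yaw): return Ro.from_euler("xyz",[np.pi,0,np.radians(yaw)])
def st():
    s=r.sense(); print("t",s["clock"],"p",s["eef_pos"].round(1),"rpy",np.degrees(s["tcp_rot"]).round(1),"q",s["qpos"].round(2),"F",s["contact_force"].round(1),"open",round(s["opening"],3),"gf",round(s["grasp_force"],1))
E
python3 - <<'E'
from h import *
s=plan([463,348,200],down(171.4))
print(); plan([463,348,112],down(171.4),s,v=25)
E
```

```text
[{"tx": -0.96, "ty": -0.41, "tz": 0.19, "az": -0.013}, {"tx": -0.96, "ty": -0.43, "tz": 0.19, "az": -0.013}, {"tx": -0.96, "ty": -0.45, "tz": 0.19, "az": -0.014}, {"tx": -0.96, "ty": -0.48, "tz": 0.19, "az": -0.014}, {"tx": -0.96, "ty": -0.51, "tz": 0.19, "az": -0.014}]
[{"tx": -0.96, "ty": -0.53, "tz": 0.19, "az": -0.014}, {"tx": -0.96, "ty": -0.56, "tz": 0.2, "az": -0.014}, {"tx": -0.96, "ty": -0.59, "tz": 0.2, "az": -0.014}, {"tx": -0.96, "ty": -0.62, "tz": 0.2, "az": -0.015}, {"tx": -0.96, "ty": -0.66, "tz": 0.21, "az": -0.015}]
[{"tx": -0.96, "ty": -0.69, "tz": 0.21, "ax": -0.001, "az": -0.015}, {"tx": -0.35, "ty": -0.27, "tz": 0.07, "az": -0.006}]

[{"tz": 0.96}, {"tz": 0.96}, {"tz": 0.96}, {"tz": 0.64}]
```

Request:
step_arm(moves=[{"tx": -0.96, "ty": -0.41, "tz": 0.19, "az": -0.013}, {"tx": -0.96, "ty": -0.43, "tz": 0.19, "az": -0.013}, {"tx": -0.96, "ty": -0.45, "tz": 0.19, "az": -0.014}, {"tx": -0.96, "ty": -0.48, "tz": 0.19, "az": -0.014}, {"tx": -0.96, "ty": -0.51, "tz": 0.19, "az": -0.014}], gripper=1)

```text
schema error: expected keys tx, ty, tz, ax, ay, az
```

Request:
step_arm(moves=[{"tx": -0.96, "ty": -0.53, "tz": 0.19, "az": -0.014}, {"tx": -0.96, "ty": -0.56, "tz": 0.2, "az": -0.014}, {"tx": -0.96, "ty": -0.59, "tz": 0.2, "az": -0.014}, {"tx": -0.96, "ty": -0.62, "tz": 0.2, "az": -0.015}, {"tx": -0.96, "ty": -0.66, "tz": 0.21, "az": -0.015}])

```text
schema error: expected keys tx, ty, tz, ax, ay, az
```

Request:
step_arm(moves=[{"tx": -0.96, "ty": -0.69, "tz": 0.21, "az": -0.015}, {"tx": -0.35, "ty": -0.27, "tz": 0.07, "az": -0.006}, {}])

```text
schema error: expected keys tx, ty, tz, ax, ay, az
```

```bash
python3 - <<'E'
from h import *
st(); plan([463,348,112],down(171.4),v=25)
p,d,P=grab("scene"); m=cv2.resize(p[260:400,360:547,::-1],(800,600)); cv2.imwrite("pics/g.png",m)
E
```

```text
t 0.1 p [244.8 574.6 255.7] rpy [-179.9    0.   156.9] q [ 1.17  0.35  1.63 -0.    1.16 -0.  ] F [-0.5  0.6 -0.1] open 1.003 gf 0.0
[{"tx": -0.84, "ty": -0.36, "tz": 0.42, "az": -0.012}, {"tx": -0.83, "ty": -0.37, "tz": 0.42, "az": -0.012}, {"tx": -0.82, "ty": -0.39, "tz": 0.42, "az": -0.012}, {"tx": -0.82, "ty": -0.4, "tz": 0.41, "az": -0.012}, {"tx": -0.81, "ty": -0.42, "tz": 0.42, "az": -0.011}]
[{"tx": -0.8, "ty": -0.43, "tz": 0.42, "az": -0.012}, {"tx": -0.79, "ty": -0.45, "tz": 0.41, "az": -0.011}, {"tx": -0.79, "ty": -0.46, "tz": 0.42, "az": -0.012}, {"tx": -0.78, "ty": -0.47, "tz": 0.41, "az": -0.011}, {"tx": -0.77, "ty": -0.49, "tz": 0.42, "az": -0.012}]
[{"tx": -0.76, "ty": -0.5, "tz": 0.41, "az": -0.012}, {"tx": -0.75, "ty": -0.52, "tz": 0.42, "az": -0.011}, {"tx": -0.74, "ty": -0.53, "tz": 0.42, "az": -0.012}, {"tx": -0.59, "ty": -0.44, "tz": 0.33, "ax": -0.001, "az": -0.009}]
```

View pics/g.png

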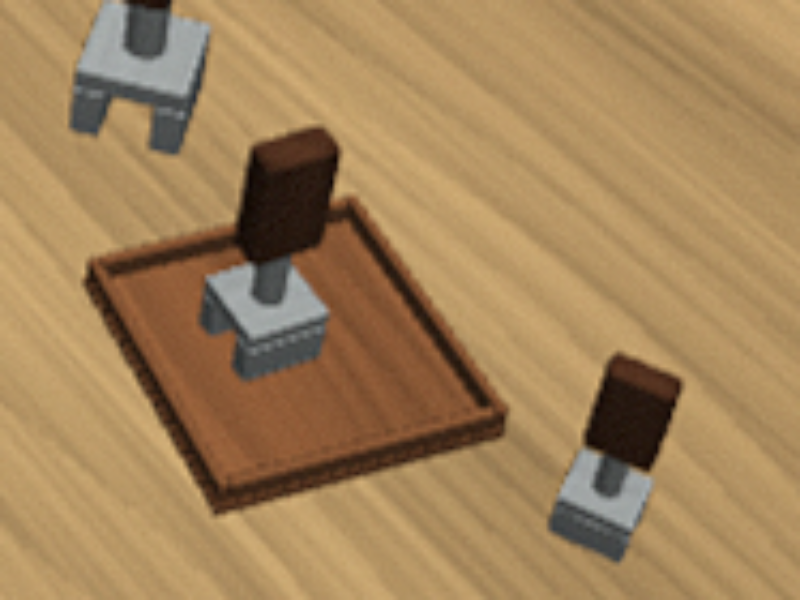

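All six keys are required, so nothing moved. The picture shows the key still standing in the tray at (270,260) of the crop, with its slot running along its handle's width, as expected.

Request:
step_arm(moves=[{"tx": -0.96, "ty": -0.41, "tz": 0.19, "ax": 0, "ay": 0, "az": -0.013}, {"tx": -0.96, "ty": -0.43, "tz": 0.19, "ax": 0, "ay": 0, "az": -0.013}, {"tx": -0.96, "ty": -0.45, "tz": 0.19, "ax": 0, "ay": 0, "az": -0.014}, {"tx": -0.96, "ty": -0.48, "tz": 0.19, "ax": 0, "ay": 0, "az": -0.014}, {"tx": -0.96, "ty": -0.51, "tz": 0.19, "ax": 0, "ay": 0, "az": -0.014}], gripper=1)

```text
clock: 0.78
eef_pos: [337.6, 478.5, 232.1]
tcp_rot: [-3.141, -0.0, 2.846]
contact_force: [0.6, 0.3, 0.2]
opening: 1.0
grasp_force: 0.0
```

Request:
step_arm(moves=[{"tx": -0.96, "ty": -0.53, "tz": 0.19, "ax": 0, "ay": 0, "az": -0.014}, {"tx": -0.96, "ty": -0.56, "tz": 0.2, "ax": 0, "ay": 0, "az": -0.014}, {"tx": -0.96, "ty": -0.59, "tz": 0.2, "ax": 0, "ay": 0, "az": -0.014}, {"tx": -0.96, "ty": -0.62, "tz": 0.2, "ax": 0, "ay": 0, "az": -0.015}, {"tx": -0.96, "ty": -0.66, "tz": 0.21, "ax": 0, "ay": 0, "az": -0.015}])

```text
clock: 1.4
eef_pos: [435.6, 377.0, 207.2]
tcp_rot: [-3.141, -0.0, 2.96]
contact_force: [0.7, 0.3, -0.4]
opening: 1.003
grasp_force: 0.0
```

Request:
step_arm(moves=[{"tx": -0.96, "ty": -0.69, "tz": 0.21, "ax": 0, "ay": 0, "az": -0.015}, {"tx": -0.35, "ty": -0.27, "tz": 0.07, "ax": 0, "ay": 0, "az": -0.006}, {"tx": 0, "ty": 0, "tz": 0, "ax": 0, "ay": 0, "az": 0}])

```text
clock: 1.78
eef_pos: [463.2, 348.1, 200.4]
tcp_rot: [-3.141, -0.0, 2.99]
contact_force: [1.4, -0.6, -0.3]
opening: 1.001
grasp_force: 0.0
```

```bash
sed -i 's/ if x})/})/; s/\[\*t,\*a\])/[*(t+0),*(a+0)])/' h.py; python3 - <<'E'
from h import *
st(); plan([463,348,112],down(171.4),v=25)
E
```

```text
t 1.775 p [463.2 348.1 200.4] rpy [-180.    -0.   171.3] q [ 0.64  0.34  1.79  0.    1.01 -0.78] F [ 1.4 -0.6 -0.3] open 1.001 gf 0.0
[{"tx": 0.0, "ty": 0.0, "tz": 0.96, "ax": 0.0, "ay": 0.0, "az": 0.0}, {"tx": 0.0, "ty": 0.0, "tz": 0.96, "ax": 0.0, "ay": 0.0, "az": 0.0}, {"tx": 0.0, "ty": 0.0, "tz": 0.96, "ax": 0.0, "ay": 0.0, "az": 0.0}, {"tx": 0.01, "ty": -0.01, "tz": 0.65, "ax": 0.0, "ay": 0.0, "az": -0.001}]
```

Request:
step_arm(moves=[{"tx": 0, "ty": 0, "tz": 0.96, "ax": 0, "ay": 0, "az": 0}, {"tx": 0, "ty": 0, "tz": 0.96, "ax": 0, "ay": 0, "az": 0}, {"tx": 0, "ty": 0, "tz": 0.96, "ax": 0, "ay": 0, "az": 0}, {"tx": 0, "ty": 0, "tz": 0.65, "ax": 0, "ay": 0, "az": 0}, {"tx": 0, "ty": 0, "tz": 0, "ax": 0, "ay": 0, "az": 0}])

```text
clock: 2.4
eef_pos: [462.2, 348.4, 111.4]
tcp_rot: [-3.14, -0.002, 2.992]
contact_force: [-0.7, 0.0, 0.5]
opening: 1.001
grasp_force: 0.0
```

Request:
step_arm(moves=[{"tx": 0, "ty": 0, "tz": 0, "ax": 0, "ay": 0, "az": 0}, {"tx": 0, "ty": 0, "tz": 0, "ax": 0, "ay": 0, "az": 0}, {"tx": 0, "ty": 0, "tz": 0, "ax": 0, "ay": 0, "az": 0}, {"tx": 0, "ty": 0, "tz": 0, "ax": 0, "ay": 0, "az": 0}, {"tx": 0, "ty": 0, "tz": 0, "ax": 0, "ay": 0, "az": 0}], gripper=0, newtons=60)

```text
clock: 3.02
eef_pos: [463.3, 348.3, 112.6]
tcp_rot: [3.141, 0.0, 2.992]
contact_force: [0.5, -1.8, 4.1]
opening: 0.227
grasp_force: 61.1
```

Request:
step_arm(moves=[{"tx": 0, "ty": 0, "tz": -0.4, "ax": 0, "ay": 0, "az": 0}, {"tx": 0, "ty": 0, "tz": -1, "ax": 0, "ay": 0, "az": 0}, {"tx": 0, "ty": 0, "tz": -1, "ax": 0, "ay": 0, "az": 0}, {"tx": 0, "ty": 0, "tz": -1, "ax": 0, "ay": 0, "az": 0}, {"tx": 0, "ty": 0, "tz": -1, "ax": 0, "ay": 0, "az": 0}], newtons=110)

```text
clock: 3.65
eef_pos: [463.0, 348.2, 223.4]
tcp_rot: [-3.142, -0.0, 2.992]
contact_force: [0.8, -0.3, -3.0]
opening: 0.216
grasp_force: 107.1
```

```bash
cat >> h.py <<'E'
yw=np.radians(-171.3);tl=np.radians(25)
ex=np.array([np.cos(yw)*np.cos(tl),np.sin(yw)*np.cos(tl),np.sin(tl)])
n=np.array([-np.cos(yw)*np.sin(tl),-np.sin(yw)*np.sin(tl),np.cos(tl)])
ey=np.cross(n,ex)
# bar-top centres measured (world), minus 40 along n -> board; flange top +22
SR=np.array([599.2,72.5,112.8])-18*n
SL=np.array([628.2,-121.7,113.1])-18*n
KL=106.6
def tool(a):
    a=np.radians(a);x=np.cos(a)*ex+np.sin(a)*ey;z=-n
    return Ro.from_matrix(np.c_[x,np.cross(z,x),z])
def over(S,a,gap,d=np.zeros(3)): return S+n*(KL+gap)+d, tool(a)
E
python3 - <<'E'
from h import *
st(); print(SR,SL)
p,R=over(SR,-34,50); print(p)
s=plan([560,220,275],Ro.from_rotvec((pose()[1].inv()*R).as_rotvec()*0.5).__rmul__(pose()[1]) if 0 else pose()[1]*Ro.from_rotvec((pose()[1].inv()*R).as_rotvec()*.4))
print()
plan(p,R,s)
E
```

```text
t 3.65 p [463.  348.2 223.4] rpy [-180.    -0.   171.4] q [ 0.64  0.32  1.77  0.    1.06 -0.78] F [ 0.8 -0.3 -3. ] open 0.216 gf 107.1
[591.68039977  71.34933947  96.48645983] [ 620.68039977 -122.85066053   96.78645983]
[657.10092175  81.36008607 238.41425928]
[{"tx": -0.96, "ty": -0.94, "tz": -0.43, "ax": 0.01, "ay": 0.021, "az": 0.015}, {"tx": -0.96, "ty": -0.91, "tz": -0.44, "ax": 0.01, "ay": 0.021, "az": 0.015}, {"tx": -0.96, "ty": -0.89, "tz": -0.46, "ax": 0.01, "ay": 0.021, "az": 0.015}, {"tx": -0.96, "ty": -0.87, "tz": -0.48, "ax": 0.01, "ay": 0.02, "az": 0.015}, {"tx": -0.82, "ty": -0.74, "tz": -0.42, "ax": 0.008, "ay": 0.018, "az": 0.013}]

[{"tx": -0.96, "ty": -0.75, "tz": 0.18, "ax": 0.013, "ay": 0.027, "az": 0.02}, {"tx": -0.96, "ty": -0.7, "tz": 0.15, "ax": 0.012, "ay": 0.026, "az": 0.019}, {"tx": -0.96, "ty": -0.65, "tz": 0.12, "ax": 0.012, "ay": 0.025, "az": 0.018}, {"tx": -0.96, "ty": -0.6, "tz": 0.09, "ax": 0.012, "ay": 0.025, "az": 0.018}, {"tx": -0.96, "ty": -0.56, "tz": 0.06, "ax": 0.012, "ay": 0.024, "az": 0.018}]
[{"tx": -0.95, "ty": -0.52, "tz": 0.03, "ax": 0.011, "ay": 0.023, "az": 0.017}]
```

Request:
step_arm(moves=[{"tx": -0.96, "ty": -0.94, "tz": -0.43, "ax": 0.01, "ay": 0.021, "az": 0.015}, {"tx": -0.96, "ty": -0.91, "tz": -0.44, "ax": 0.01, "ay": 0.021, "az": 0.015}, {"tx": -0.96, "ty": -0.89, "tz": -0.46, "ax": 0.01, "ay": 0.021, "az": 0.015}, {"tx": -0.96, "ty": -0.87, "tz": -0.48, "ax": 0.01, "ay": 0.02, "az": 0.015}, {"tx": -0.82, "ty": -0.74, "tz": -0.42, "ax": 0.008, "ay": 0.018, "az": 0.013}])

```text
clock: 4.28
eef_pos: [560.7, 219.1, 274.7]
tcp_rot: [-3.056, -0.154, 2.869]
contact_force: [-0.5, 0.5, -2.1]
opening: 0.221
grasp_force: 107.2
```

Request:
step_arm(moves=[{"tx": -0.96, "ty": -0.75, "tz": 0.18, "ax": 0.013, "ay": 0.027, "az": 0.02}, {"tx": -0.96, "ty": -0.7, "tz": 0.15, "ax": 0.012, "ay": 0.026, "az": 0.019}, {"tx": -0.96, "ty": -0.65, "tz": 0.12, "ax": 0.012, "ay": 0.025, "az": 0.018}, {"tx": -0.96, "ty": -0.6, "tz": 0.09, "ax": 0.012, "ay": 0.025, "az": 0.018}, {"tx": -0.96, "ty": -0.56, "tz": 0.06, "ax": 0.012, "ay": 0.024, "az": 0.018}])

```text
clock: 4.9
eef_pos: [642.6, 102.5, 243.0]
tcp_rot: [-2.916, -0.33, 2.689]
contact_force: [0.5, -0.4, -2.8]
opening: 0.217
grasp_force: 107.2
```

Request:
step_arm(moves=[{"tx": -0.95, "ty": -0.52, "tz": 0.03, "ax": 0.011, "ay": 0.023, "az": 0.017}, {"tx": 0, "ty": 0, "tz": 0, "ax": 0, "ay": 0, "az": 0}])

```text
clock: 5.15
eef_pos: [658.1, 79.9, 236.1]
tcp_rot: [-2.886, -0.359, 2.651]
contact_force: [-0.1, 1.2, -1.8]
opening: 0.217
grasp_force: 107.4
```

```bash
cat > k.py <<'E'
from h import *
import sys
def key_meas(S,tag,save=True):
    """bridge side/top grey points in tool-frame coordinates; expected bridge: x +-22,y +-21.5, z from KL-32..KL"""
    tp,R=pose()
    for nme in("scene","top"):
        p,d,P=grab(nme); np.savez(f"{nme}_{tag}.npz",p=p,P=P)
        Q=P.reshape(-1,3);c=p.reshape(-1,3).astype(int);ok=np.isfinite(Q[:,0]);Q,c=Q[ok],c[ok]
        L=R.inv().apply(Q-tp); g=(c.max(1)-c.min(1)<30)
        m=g&(abs(L[:,0])<35)&(abs(L[:,1])<35)&(L[:,2]>KL-36)&(L[:,2]<KL+6)
        k=L[m];print(nme,m.sum())
        if m.sum()>10: print(" tool xyz 1..99%",np.percentile(k,[1,5,50,95,99],axis=0).round(1).tolist())
        # bar points
        H=(Q-S)@n;B=np.c_[(Q-S)@ex,(Q-S)@ey];m=g&(H>11)&(H<25)&(np.hypot(*B.T)<36)
        if m.sum()>8: print(" bar",m.sum(),cv2.minAreaRect(B[m].astype(np.float32)),B[m].mean(0).round(1),H[m].mean().round(1))
        uv=cv2.projectPoints
        if save:
            i=eyes.camera_info(nme);T=np.array(i["cam_to_world"]);K=np.array(i["intrinsics"])
            q=T[:3,:3].T@(S+20*n-T[:3,3]);u=K[0,0]*q[0]/-q[2]+K[0,2];v=K[1,1]*q[1]/q[2]+K[1,2];u,v=int(u),int(v)
            im=cv2.resize(p[v-75:v+45,u-80:u+80,::-1],(400,300),interpolation=cv2.INTER_CUBIC)
            key_meas.im.append(im)
    if save: cv2.imwrite(f"pics/{tag}.png",np.hstack(key_meas.im))
key_meas.im=[]
E
python3 - <<'E'
from k import *
st(); p,R=over(SR,-34,50); print(p,R.as_euler("xyz",degrees=True)); key_meas(SR,"hovR")
E
```

```text
t 5.15 p [658.1  79.9 236.1] rpy [-165.4  -20.5  151.9] q [ 0.12  0.66  1.24 -0.01  1.67 -1.  ] F [-0.1  1.2 -1.8] open 0.217 gf 107.4
[657.10092175  81.36008607 238.41425928] [-165.38522197  -20.5097285   152.04198312]
scene 449
 tool xyz 1..99% [[-21.4, -21.5, 71.1], [-19.9, -17.2, 71.7], [4.4, 14.5, 75.8], [21.2, 21.2, 101.1], [21.8, 22.1, 103.7]]
 bar 119 ((-1.4670181274414062, 1.3733024597167969), (14.891559600830078, 45.886192321777344), 55.603458404541016) [-2.2  0.4] 16.5
top 0
```

View pics/hovR.png

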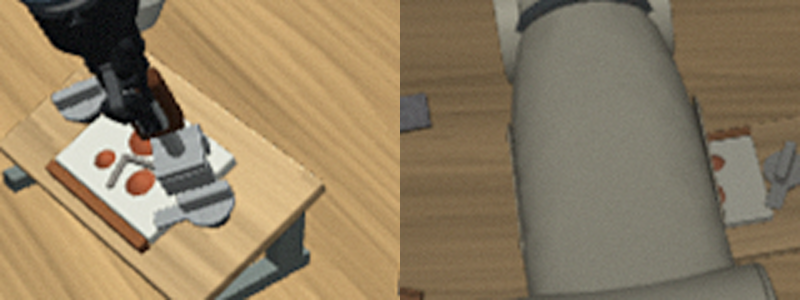

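The left crop shows the key held over the right screw, with its slot in line with the bar. The slot agrees with the bar to about 1 mm. I'll descend with a small correction.

```bash
python3 - <<'E'
from h import *
d=-0.8*ex+1.4*ey
p,R=over(SR,-34,22,d); s=plan(p,R,v=20); print(); p,R=over(SR,-34,4,d); plan(p,R,s,v=6)
E
```

```text
[{"tx": -0.03, "ty": -0.04, "tz": 0.8, "ax": 0.001, "ay": 0.0, "az": 0.0}, {"tx": -0.01, "ty": -0.01, "tz": 0.28, "ax": 0.0, "ay": 0.0, "az": 0.0}]

[{"tx": 0.0, "ty": 0.0, "tz": 0.24, "ax": 0.0, "ay": 0.0, "az": 0.0}, {"tx": 0.0, "ty": 0.0, "tz": 0.24, "ax": 0.0, "ay": 0.0, "az": 0.0}, {"tx": 0.0, "ty": 0.0, "tz": 0.24, "ax": 0.0, "ay": 0.0, "az": 0.0}]
```

Request:
step_arm(moves=[{"tx": -0.03, "ty": -0.04, "tz": 0.8, "ax": 0, "ay": 0, "az": 0}, {"tx": -0.01, "ty": -0.01, "tz": 0.28, "ax": 0, "ay": 0, "az": 0}, {"tx": 0, "ty": 0, "tz": 0, "ax": 0, "ay": 0, "az": 0}])

```text
clock: 5.62
eef_pos: [645.9, 78.9, 213.1]
tcp_rot: [-2.887, -0.358, 2.654]
contact_force: [0.3, -0.4, -1.4]
opening: 0.22
grasp_force: 107.5
```

Request:
step_arm(moves=[{"tx": 0, "ty": 0, "tz": 0.2, "ax": 0, "ay": 0, "az": 0}, {"tx": 0, "ty": 0, "tz": 0.1, "ax": 0, "ay": 0, "az": 0}, {"tx": 0, "ty": 0, "tz": 0, "ax": 0, "ay": 0, "az": 0}])

```text
clock: 6.0
eef_pos: [643.3, 77.8, 206.0]
tcp_rot: [-2.887, -0.358, 2.654]
contact_force: [0.2, 0.9, -1.9]
opening: 0.224
grasp_force: 107.5
```

```bash
python3 - <<'E'
from h import *
st(); p,R=pose(); d=p-SR-KL*n; print("gap",d@n,"off",d@ex,d@ey)
E
```

```text
t 6.0 p [643.3  77.8 206. ] rpy [-165.4  -20.5  152. ] q [ 0.12  0.66  1.31 -0.01  1.6  -1.  ] F [ 0.2  0.9 -1.9] open 0.224 gf 107.5
gap 14.660416219276215 off -0.7995099937726661 1.4089938884831814
```

Request:
step_arm(moves=[{"tx": 0, "ty": 0, "tz": 0.2, "ax": 0, "ay": 0, "az": 0}, {"tx": 0, "ty": 0, "tz": 0, "ax": 0, "ay": 0, "az": 0}])

```text
clock: 6.25
eef_pos: [640.9, 77.5, 201.1]
tcp_rot: [-2.887, -0.358, 2.653]
contact_force: [-0.6, -0.2, -1.7]
opening: 0.223
grasp_force: 107.5
```

Request:
step_arm(moves=[{"tx": 0, "ty": 0, "tz": 0.15, "ax": 0, "ay": 0, "az": 0}, {"tx": 0, "ty": 0, "tz": 0, "ax": 0, "ay": 0, "az": 0}])

```text
clock: 6.5
eef_pos: [639.5, 77.2, 197.8]
tcp_rot: [-2.887, -0.358, 2.653]
contact_force: [0.7, 0.5, -1.4]
opening: 0.221
grasp_force: 107.5
```

Request:
step_arm(moves=[{"tx": 0, "ty": 0, "tz": 0.1, "ax": 0, "ay": 0, "az": 0}, {"tx": 0, "ty": 0, "tz": 0, "ax": 0, "ay": 0, "az": 0}])

```text
clock: 6.75
eef_pos: [638.5, 77.1, 195.7]
tcp_rot: [-2.887, -0.358, 2.653]
contact_force: [0.5, -0.4, -2.3]
opening: 0.223
grasp_force: 107.5
```

```bash
python3 - <<'E'
from k import *
st(); p,R=pose(); d=p-SR-KL*n; print("gap",d@n,"off",d@ex,d@ey); key_meas(SR,"engR")
a=cv2.imread("pics/engR.png")[:,:400]; cv2.imwrite("pics/engR2.png",cv2.resize(a,(560,420)))
E
```

```text
t 6.75 p [638.5  77.1 195.7] rpy [-165.4  -20.5  152. ] q [ 0.12  0.67  1.33 -0.01  1.58 -1.  ] F [ 0.5 -0.4 -2.3] open 0.223 gf 107.5
gap 3.262291968100479 off -0.8054753895058819 1.4047638776295457
scene 498
 tool xyz 1..99% [[-33.4, -21.2, 71.0], [-21.7, -16.7, 71.8], [3.2, 14.0, 77.5], [21.4, 21.1, 109.8], [22.2, 23.3, 112.2]]
 bar 99 ((1.7087669372558594, -12.216670989990234), (59.844398498535156, 29.81692886352539), 9.03775691986084) [ -4.6 -13.1] 17.9
top 0
```

View pics/engR2.png

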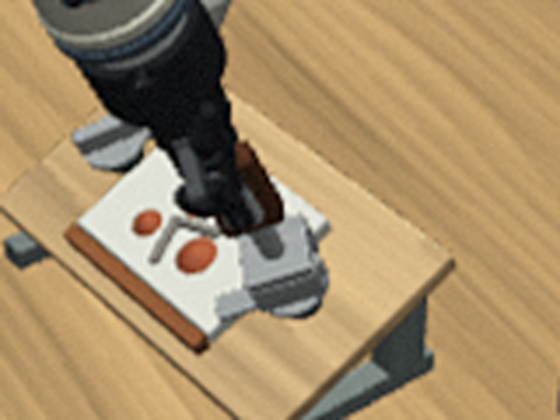

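The fork is seated over the bar with no contact force. Turning clockwise (+az).

Request:
step_arm(moves=[{"tx": 0, "ty": 0, "tz": 0, "ax": 0, "ay": 0, "az": 0.08}, {"tx": 0, "ty": 0, "tz": 0, "ax": 0, "ay": 0, "az": 0.08}, {"tx": 0, "ty": 0, "tz": 0, "ax": 0, "ay": 0, "az": 0.08}, {"tx": 0, "ty": 0, "tz": 0, "ax": 0, "ay": 0, "az": 0.08}, {"tx": 0, "ty": 0, "tz": 0, "ax": 0, "ay": 0, "az": 0.08}])

```text
clock: 7.48
eef_pos: [639.1, 77.6, 195.8]
tcp_rot: [-2.731, -0.144, 2.038]
contact_force: [1.3, 1.6, -4.9]
opening: 0.222
grasp_force: 107.6
```

```bash
python3 - <<'E'
from h import *
st(); p,R=pose(); d=p-SR-KL*n; x=R.as_matrix()[:,0];print("gap",d@n,"off",d@ex,d@ey,"ang",np.degrees(np.arctan2(x@ey,x@ex)),r.sense()["wrist_torque"])
E
```

```text
t 7.475 p [639.1  77.6 195.8] rpy [-156.4   -8.2  116.7] q [ 0.12  0.67  1.33 -0.01  1.58 -0.37] F [ 1.3  1.6 -4.9] open 0.222 gf 107.6
gap 3.65168690518175 off -1.3595440809844677 0.9992723441252866 ang -70.2156402263826 [ 0.54126722 -0.81294576  0.08944934]
```

Request:
step_arm(moves=[{"tx": 0, "ty": 0, "tz": 0, "ax": 0, "ay": 0, "az": 0.08}, {"tx": 0, "ty": 0, "tz": 0, "ax": 0, "ay": 0, "az": 0.08}, {"tx": 0, "ty": 0, "tz": 0, "ax": 0, "ay": 0, "az": 0.08}, {"tx": 0, "ty": 0, "tz": 0, "ax": 0, "ay": 0, "az": 0.06}])

```text
clock: 7.98
eef_pos: [639.3, 77.4, 195.8]
tcp_rot: [-2.711, 0.052, 1.608]
contact_force: [2.2, 0.6, -4.9]
opening: 0.222
grasp_force: 107.6
```

```bash
python3 - <<'E'
from k import *
st(); p,R=pose(); d=p-SR-KL*n; x=R.as_matrix()[:,0];print("gap",d@n,"off",d@ex,d@ey,"ang",np.degrees(np.arctan2(x@ey,x@ex)),r.sense()["wrist_torque"])
key_meas(SR,"turnR")
a=cv2.imread("pics/turnR.png")[:,:400]; cv2.imwrite("pics/turnR2.png",cv2.resize(a,(560,420)))
E
```

```text
t 7.975 p [639.3  77.4 195.8] rpy [-155.3    3.    92.2] q [ 0.12  0.67  1.33 -0.01  1.58  0.1 ] F [ 2.2  0.6 -4.9] open 0.222 gf 107.6
gap 3.6644694607011807 off -1.5314202618045785 1.256031245697218 ang -97.18926515474368 [ 0.34302176 -1.04736926  0.22541376]
scene 444
 tool xyz 1..99% [[-20.3, -21.2, 70.9], [-16.1, -19.3, 71.7], [14.8, 2.6, 76.2], [22.7, 21.0, 110.1], [23.7, 21.5, 112.0]]
 bar 85 ((-11.843876838684082, -10.66795539855957), (28.942354202270508, 55.83927917480469), 44.315345764160156) [ -4.8 -16.5] 16.9
top 0
```

View pics/turnR2.png

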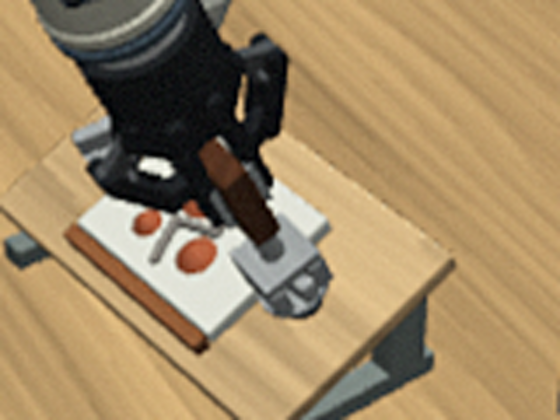

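The clip is nearly across the tile's edge. I'll push on until the stop is felt in the torque.

Request:
step_arm(moves=[{"tx": 0, "ty": 0, "tz": 0, "ax": 0, "ay": 0, "az": 0.04}, {"tx": 0, "ty": 0, "tz": 0, "ax": 0, "ay": 0, "az": 0.02}, {"tx": 0, "ty": 0, "tz": 0, "ax": 0, "ay": 0, "az": 0}])

```text
clock: 8.45
eef_pos: [639.1, 77.1, 195.8]
tcp_rot: [-2.716, 0.089, 1.528]
contact_force: [3.1, -0.2, -3.2]
opening: 0.221
grasp_force: 109.1
```

```bash
python3 - <<'E'
from k import *
st(); p,R=pose(); d=p-SR-KL*n; x=R.as_matrix()[:,0];print("gap",d@n,"off",d@ex,d@ey,"ang",np.degrees(np.arctan2(x@ey,x@ex)),r.sense()["wrist_torque"],"about n",r.sense()["wrist_torque"]@n)
E
```

```text
t 8.45 p [639.1  77.1 195.8] rpy [-155.6    5.1   87.5] q [ 0.12  0.67  1.33 -0.01  1.58  0.19] F [ 3.1 -0.2 -3.2] open 0.221 gf 109.1
gap 3.630076747019655 off -1.32782022104027 1.4729668465585164 ang -102.26628387886646 [ 0.60394117 -1.485068    1.23657167] about n 1.2780804802148609
```

Request:
step_arm(moves=[{"tx": 0, "ty": 0, "tz": 0, "ax": 0, "ay": 0, "az": -0.07}, {"tx": 0, "ty": 0, "tz": 0, "ax": 0, "ay": 0, "az": -0.065}, {"tx": 0, "ty": 0, "tz": 0, "ax": 0, "ay": 0, "az": 0}])

```text
clock: 8.82
eef_pos: [638.1, 77.0, 196.1]
tcp_rot: [-2.705, 0.001, 1.718]
contact_force: [-0.4, -0.4, -1.3]
opening: 0.219
grasp_force: 107.7
```

Request:
step_arm(moves=[{"tx": 0, "ty": 0, "tz": -0.3, "ax": 0, "ay": 0, "az": 0}, {"tx": 0, "ty": 0, "tz": -0.6, "ax": 0, "ay": 0, "az": 0}, {"tx": 0, "ty": 0, "tz": -0.7, "ax": 0, "ay": 0, "az": 0}, {"tx": 0, "ty": 0, "tz": -0.7, "ax": 0, "ay": 0, "az": 0}])

```text
clock: 9.32
eef_pos: [663.5, 80.9, 249.7]
tcp_rot: [-2.707, 0.002, 1.718]
contact_force: [-0.2, -0.4, -2.1]
opening: 0.22
grasp_force: 107.6
```

```bash
python3 - <<'E'
from h import *
st(); p,R=over(SL,-27.6,50,-1.0*ex+1.4*ey); plan(p,R,v=35,w=9.5)
E
```

```text
t 9.325 p [663.5  80.9 249.7] rpy [-1.551e+02  1.000e-01  9.840e+01] q [ 0.12  0.66  1.22 -0.01  1.7  -0.02] F [-0.2 -0.4 -2.1] open 0.22 gf 107.6
[{"tx": -0.96, "ty": 0.0, "tz": 0.06, "ax": 0.0, "ay": 0.0, "az": -0.085}, {"tx": -0.96, "ty": -0.13, "tz": 0.06, "ax": 0.0, "ay": 0.0, "az": -0.086}, {"tx": -0.96, "ty": -0.26, "tz": 0.07, "ax": 0.0, "ay": 0.0, "az": -0.088}, {"tx": -0.96, "ty": -0.41, "tz": 0.07, "ax": 0.0, "ay": 0.0, "az": -0.093}, {"tx": -0.96, "ty": -0.59, "tz": 0.07, "ax": 0.0, "ay": 0.0, "az": -0.1}]
[{"tx": -0.9, "ty": -0.78, "tz": 0.08, "ax": 0.0, "ay": 0.0, "az": -0.106}, {"tx": -0.77, "ty": -0.91, "tz": 0.08, "ax": 0.001, "ay": 0.001, "az": -0.106}, {"tx": -0.19, "ty": -0.33, "tz": 0.02, "ax": 0.0, "ay": 0.0, "az": -0.032}]
```

Request:
step_arm(moves=[{"tx": -0.96, "ty": 0, "tz": 0.06, "ax": 0, "ay": 0, "az": -0.085}, {"tx": -0.96, "ty": -0.13, "tz": 0.06, "ax": 0, "ay": 0, "az": -0.086}, {"tx": -0.96, "ty": -0.26, "tz": 0.07, "ax": 0, "ay": 0, "az": -0.088}, {"tx": -0.96, "ty": -0.41, "tz": 0.07, "ax": 0, "ay": 0, "az": -0.093}, {"tx": -0.96, "ty": -0.59, "tz": 0.07, "ax": 0, "ay": 0, "az": -0.1}])

```text
clock: 9.95
eef_pos: [678.7, -46.4, 241.6]
tcp_rot: [-2.803, -0.278, 2.385]
contact_force: [0.3, -0.0, -1.3]
opening: 0.216
grasp_force: 107.6
```

Request:
step_arm(moves=[{"tx": -0.9, "ty": -0.78, "tz": 0.08, "ax": 0, "ay": 0, "az": -0.106}, {"tx": -0.77, "ty": -0.91, "tz": 0.08, "ax": 0, "ay": 0, "az": -0.106}, {"tx": -0.19, "ty": -0.33, "tz": 0.02, "ax": 0, "ay": 0, "az": -0.032}, {"tx": 0, "ty": 0, "tz": 0, "ax": 0, "ay": 0, "az": 0}])

```text
clock: 10.45
eef_pos: [686.8, -115.1, 237.3]
tcp_rot: [-2.929, -0.383, 2.768]
contact_force: [0.8, 0.8, -2.1]
opening: 0.221
grasp_force: 107.6
```

```bash
python3 - <<'E'
from k import *
st(); key_meas(SL,"hovL")
p,R=over(SL,-27.6,20,-1.0*ex+1.4*ey); plan(p,R,v=20)
E
```

```text
t 10.45 p [ 686.8 -115.1  237.3] rpy [-167.8  -21.9  158.6] q [-0.12  0.71  1.16 -0.11  1.69 -1.35] F [ 0.8  0.8 -2.1] open 0.221 gf 107.6
scene 363
 tool xyz 1..99% [[-21.4, -19.0, 70.9], [-19.4, -16.0, 71.7], [3.6, 16.3, 77.1], [21.1, 21.3, 101.4], [21.6, 22.4, 105.4]]
 bar 86 ((-2.9615821838378906, 0.7443389892578125), (14.937804222106934, 46.18589401245117), 60.06857681274414) [-2.2  1.1] 16.4
top 0
[{"tx": 0.0, "ty": -0.01, "tz": 0.8, "ax": 0.001, "ay": 0.0, "az": -0.001}, {"tx": 0.0, "ty": 0.0, "tz": 0.35, "ax": 0.0, "ay": 0.001, "az": 0.0}]
```

View pics/hovL.png

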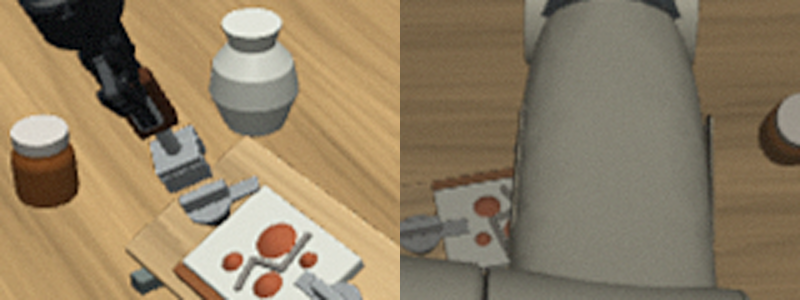

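The left crop shows the key over the left screw, slot in line with the bar. The right clip (lower right) now lies across the tile. Descending.

Request:
step_arm(moves=[{"tx": 0, "ty": 0, "tz": 0.8, "ax": 0, "ay": 0, "az": 0}, {"tx": 0, "ty": 0, "tz": 0.35, "ax": 0, "ay": 0, "az": 0}, {"tx": 0, "ty": 0, "tz": 0.1, "ax": 0, "ay": 0, "az": 0}, {"tx": 0, "ty": 0, "tz": 0.1, "ax": 0, "ay": 0, "az": 0}, {"tx": 0, "ty": 0, "tz": 0, "ax": 0, "ay": 0, "az": 0}])

```text
clock: 11.18
eef_pos: [672.5, -116.4, 206.3]
tcp_rot: [-2.93, -0.383, 2.77]
contact_force: [-0.1, -0.0, -1.9]
opening: 0.221
grasp_force: 107.8
```

Request:
step_arm(moves=[{"tx": 0, "ty": 0, "tz": 0.1, "ax": 0, "ay": 0, "az": 0}, {"tx": 0, "ty": 0, "tz": 0.1, "ax": 0, "ay": 0, "az": 0}, {"tx": 0, "ty": 0, "tz": 0, "ax": 0, "ay": 0, "az": 0}])

```text
clock: 11.55
eef_pos: [670.1, -116.8, 201.3]
tcp_rot: [-2.929, -0.384, 2.77]
contact_force: [0.8, 0.1, -2.0]
opening: 0.22
grasp_force: 107.8
```

Request:
step_arm(moves=[{"tx": 0, "ty": 0, "tz": 0.14, "ax": 0, "ay": 0, "az": 0}, {"tx": 0, "ty": 0, "tz": 0.1, "ax": 0, "ay": 0, "az": 0}, {"tx": 0, "ty": 0, "tz": 0, "ax": 0, "ay": 0, "az": 0}])

```text
clock: 11.92
eef_pos: [667.5, -117.2, 195.8]
tcp_rot: [-2.929, -0.384, 2.77]
contact_force: [0.6, -0.1, -2.3]
opening: 0.219
grasp_force: 107.8
```

```bash
python3 - <<'E'
from k import *
st(); p,R=pose(); d=p-SL-KL*n; print("gap",d@n,"off",d@ex,d@ey,"tq",r.sense()["wrist_torque"]); key_meas(SL,"engL",False)
E
```

```text
t 11.925 p [ 667.5 -117.2  195.8] rpy [-167.8  -22.   158.7] q [-0.12  0.71  1.25 -0.11  1.61 -1.34] F [ 0.6 -0.1 -2.3] open 0.219 gf 107.8
gap 3.0717304707746282 off -0.9075413693262367 1.4899177050306234 tq [ 0.03859663 -0.40004145 -0.01196432]
scene 417
 tool xyz 1..99% [[-20.8, -19.3, 70.8], [-18.7, -14.9, 71.2], [6.1, 15.3, 81.2], [25.5, 21.6, 111.2], [33.1, 23.2, 111.8]]
 bar 89 ((3.850809097290039, -12.676050186157227), (57.418392181396484, 32.77522659301758), 15.392190933227539) [ -3.1 -13.5] 18.0
top 0
```

Engaged again with no contact. Turning about 74°.

Request:
step_arm(moves=[{"tx": 0, "ty": 0, "tz": 0, "ax": 0, "ay": 0, "az": 0.08}, {"tx": 0, "ty": 0, "tz": 0, "ax": 0, "ay": 0, "az": 0.08}, {"tx": 0, "ty": 0, "tz": 0, "ax": 0, "ay": 0, "az": 0.08}, {"tx": 0, "ty": 0, "tz": 0, "ax": 0, "ay": 0, "az": 0.08}, {"tx": 0, "ty": 0, "tz": 0, "ax": 0, "ay": 0, "az": 0.08}])

```text
clock: 12.65
eef_pos: [668.2, -117.4, 196.1]
tcp_rot: [-2.747, -0.186, 2.142]
contact_force: [1.8, -1.3, -3.3]
opening: 0.221
grasp_force: 107.8
```

Request:
step_arm(moves=[{"tx": 0, "ty": 0, "tz": 0, "ax": 0, "ay": 0, "az": 0.08}, {"tx": 0, "ty": 0, "tz": 0, "ax": 0, "ay": 0, "az": 0.08}, {"tx": 0, "ty": 0, "tz": 0, "ax": 0, "ay": 0, "az": 0.08}, {"tx": 0, "ty": 0, "tz": 0, "ax": 0, "ay": 0, "az": 0.08}, {"tx": 0, "ty": 0, "tz": 0, "ax": 0, "ay": 0, "az": 0.04}])

```text
clock: 13.28
eef_pos: [668.5, -117.7, 196.0]
tcp_rot: [-2.71, 0.046, 1.625]
contact_force: [2.6, -1.4, -4.5]
opening: 0.221
grasp_force: 107.8
```

```bash
cat > c.py <<'E'
from k import *
st(); p,R=pose(); d=p-SL-KL*n; x=R.as_matrix()[:,0];print("gap",d@n,"off",d@ex,d@ey,"ang",np.degrees(np.arctan2(x@ey,x@ex)),"about n",r.sense()["wrist_torque"]@n)
E
python3 c.py
```

```text
t 13.275 p [ 668.5 -117.7  196. ] rpy [-155.3    2.6   93.1] q [-0.12  0.71  1.25 -0.12  1.6  -0.15] F [ 2.6 -1.4 -4.5] open 0.221 gf 107.8
gap 3.6090680862725364 off -1.6735043418407702 2.1209043496730864 ang -96.18785259767029 about n 0.21991374038564307
```

Request:
step_arm(moves=[{"tx": 0, "ty": 0, "tz": 0, "ax": 0, "ay": 0, "az": 0.05}, {"tx": 0, "ty": 0, "tz": 0, "ax": 0, "ay": 0, "az": 0.02}, {"tx": 0, "ty": 0, "tz": 0, "ax": 0, "ay": 0, "az": 0}])

```text
clock: 13.65
eef_pos: [668.5, -117.8, 196.0]
tcp_rot: [-2.717, 0.09, 1.529]
contact_force: [3.2, -4.5, -4.7]
opening: 0.218
grasp_force: 109.0
```

```bash
python3 c.py
```

```text
t 13.65 p [ 668.5 -117.8  196. ] rpy [-155.7    5.2   87.6] q [-0.12  0.71  1.25 -0.12  1.6  -0.04] F [ 3.2 -4.5 -4.7] open 0.218 gf 109.0
gap 3.63195058768471 off -1.6023863106607097 2.2073195588814243 ang -102.2382740512638 about n 1.252546031418943
```

The stop is felt, at 1.25 Nm. Backing off and lifting.

Request:
step_arm(moves=[{"tx": 0, "ty": 0, "tz": 0, "ax": 0, "ay": 0, "az": -0.07}, {"tx": 0, "ty": 0, "tz": 0, "ax": 0, "ay": 0, "az": -0.065}, {"tx": 0, "ty": 0, "tz": 0, "ax": 0, "ay": 0, "az": 0}])

```text
clock: 14.02
eef_pos: [667.5, -116.9, 196.2]
tcp_rot: [-2.705, 0.0, 1.719]
contact_force: [0.1, 0.3, -1.9]
opening: 0.218
grasp_force: 108.0
```

Request:
step_arm(moves=[{"tx": 0, "ty": 0, "tz": -0.3, "ax": 0, "ay": 0, "az": 0}, {"tx": 0, "ty": 0, "tz": -0.6, "ax": 0, "ay": 0, "az": 0}, {"tx": 0, "ty": 0, "tz": -0.9, "ax": 0, "ay": 0, "az": 0}, {"tx": 0, "ty": 0, "tz": -0.9, "ax": 0, "ay": 0, "az": 0}, {"tx": 0, "ty": 0, "tz": -0.6, "ax": 0, "ay": 0, "az": 0}])

```text
clock: 14.65
eef_pos: [703.2, -111.8, 273.0]
tcp_rot: [-2.708, 0.002, 1.719]
contact_force: [-0.1, -0.5, -2.1]
opening: 0.217
grasp_force: 107.9
```

```bash
python3 - <<'E'
from h import *
st()
p0,R0=pose(); D=down(171.4); f=lambda a:R0*Ro.from_rotvec((R0.inv()*D).as_rotvec()*a)
s=plan([640,60,285],f(.3)); print(); s=plan([560,220,275],f(.65),s); print(); s=plan([463.3,348.3,200],D,s)
C=np.load("scene0.npz");p,d,P=grab("scene")
cv2.imwrite("pics/fin1.png",cv2.resize(p[180:300,200:360,::-1],(640,480)))
E
```

```text
t 14.65 p [ 703.2 -111.8  273. ] rpy [-1.552e+02  1.000e-01  9.850e+01] q [-0.11  0.71  1.08 -0.11  1.77 -0.26] F [-0.1 -0.5 -2.1] open 0.217 gf 107.9
[{"tx": 0.96, "ty": -0.21, "tz": 0.02, "ax": -0.01, "ay": -0.007, "az": -0.032}, {"tx": 0.96, "ty": -0.16, "tz": 0.01, "ax": -0.009, "ay": -0.007, "az": -0.032}, {"tx": 0.96, "ty": -0.11, "tz": 0.0, "ax": -0.009, "ay": -0.007, "az": -0.031}, {"tx": 0.96, "ty": -0.06, "tz": -0.01, "ax": -0.009, "ay": -0.007, "az": -0.031}, {"tx": 0.96, "ty": -0.01, "tz": -0.03, "ax": -0.01, "ay": -0.007, "az": -0.031}]
[{"tx": 0.96, "ty": 0.03, "tz": -0.03, "ax": -0.009, "ay": -0.007, "az": -0.032}, {"tx": 0.96, "ty": 0.08, "tz": -0.05, "ax": -0.01, "ay": -0.007, "az": -0.031}, {"tx": 0.56, "ty": 0.08, "tz": -0.03, "ax": -0.006, "ay": -0.003, "az": -0.019}]

[{"tx": 0.96, "ty": 0.09, "tz": 0.09, "ax": -0.011, "ay": -0.008, "az": -0.038}, {"tx": 0.96, "ty": 0.15, "tz": 0.08, "ax": -0.011, "ay": -0.008, "az": -0.038}, {"tx": 0.96, "ty": 0.21, "tz": 0.07, "ax": -0.011, "ay": -0.009, "az": -0.038}, {"tx": 0.96, "ty": 0.27, "tz": 0.06, "ax": -0.012, "ay": -0.009, "az": -0.039}, {"tx": 0.96, "ty": 0.33, "tz": 0.05, "ax": -0.012, "ay": -0.009, "az": -0.039}]
[{"tx": 0.96, "ty": 0.39, "tz": 0.05, "ax": -0.012, "ay": -0.009, "az": -0.041}, {"tx": 0.96, "ty": 0.47, "tz": 0.04, "ax": -0.012, "ay": -0.009, "az": -0.041}, {"tx": 0.1, "ty": 0.06, "tz": 0.0, "ax": -0.002, "ay": -0.001, "az": -0.005}]

[{"tx": 0.96, "ty": 0.42, "tz": 0.5, "ax": -0.014, "ay": -0.01, "az": -0.046}, {"tx": 0.96, "ty": 0.49, "tz": 0.5, "ax": -0.014, "ay": -0.01, "az": -0.047}, {"tx": 0.96, "ty": 0.57, "tz": 0.52, "ax": -0.014, "ay": -0.01, "az": -0.048}, {"tx": 0.96, "ty": 0.65, "tz": 0.54, "ax": -0.015, "ay": -0.011, "az": -0.05}, {"tx": 0.96, "ty": 0.74, "tz": 0.56, "ax": -0.016, "ay": -0.012, "az": -0.052}]
[{"tx": 0.61, "ty": 0.54, "tz": 0.38, "ax": -0.01, "ay": -0.008, "az": -0.036}]
```

View pics/fin1.png

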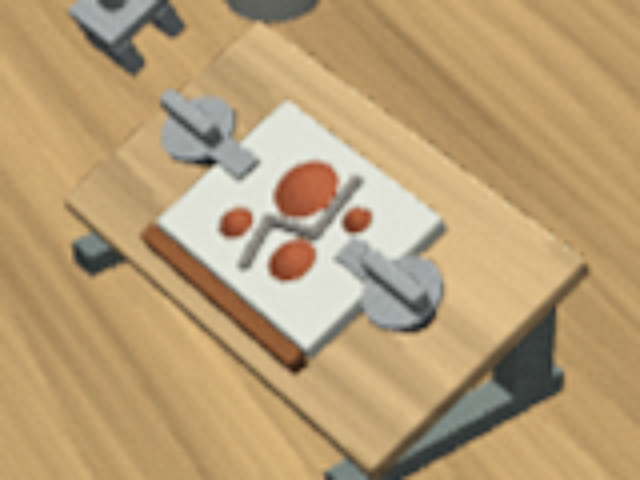

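Both clips lie square across the tile's edges, at (240,155) and (365,265), and the tile hasn't moved. Returning the key.

Request:
step_arm(moves=[{"tx": 0.96, "ty": -0.21, "tz": 0.02, "ax": -0.01, "ay": -0.007, "az": -0.032}, {"tx": 0.96, "ty": -0.16, "tz": 0.01, "ax": -0.009, "ay": -0.007, "az": -0.032}, {"tx": 0.96, "ty": -0.11, "tz": 0, "ax": -0.009, "ay": -0.007, "az": -0.031}, {"tx": 0.96, "ty": -0.06, "tz": -0.01, "ax": -0.009, "ay": -0.007, "az": -0.031}, {"tx": 0.96, "ty": -0.01, "tz": -0.03, "ax": -0.01, "ay": -0.007, "az": -0.031}])

```text
clock: 15.32
eef_pos: [660.0, 2.6, 279.0]
tcp_rot: [-2.786, -0.044, 1.971]
contact_force: [1.1, -0.2, -2.4]
opening: 0.226
grasp_force: 107.8
```

Request:
step_arm(moves=[{"tx": 0.96, "ty": 0.03, "tz": -0.03, "ax": -0.009, "ay": -0.007, "az": -0.032}, {"tx": 0.96, "ty": 0.08, "tz": -0.05, "ax": -0.01, "ay": -0.007, "az": -0.031}, {"tx": 0.56, "ty": 0.08, "tz": -0.03, "ax": -0.006, "ay": -0.003, "az": -0.019}, {"tx": 0.96, "ty": 0.09, "tz": 0.09, "ax": -0.011, "ay": -0.008, "az": -0.038}, {"tx": 0.96, "ty": 0.15, "tz": 0.08, "ax": -0.011, "ay": -0.008, "az": -0.038}])

```text
clock: 15.95
eef_pos: [616.4, 104.4, 280.0]
tcp_rot: [-2.876, -0.071, 2.225]
contact_force: [0.0, 0.3, -2.3]
opening: 0.22
grasp_force: 107.8
```

Request:
step_arm(moves=[{"tx": 0.96, "ty": 0.21, "tz": 0.07, "ax": -0.011, "ay": -0.009, "az": -0.038}, {"tx": 0.96, "ty": 0.27, "tz": 0.06, "ax": -0.012, "ay": -0.009, "az": -0.039}, {"tx": 0.96, "ty": 0.33, "tz": 0.05, "ax": -0.012, "ay": -0.009, "az": -0.039}, {"tx": 0.96, "ty": 0.39, "tz": 0.05, "ax": -0.012, "ay": -0.009, "az": -0.041}, {"tx": 0.96, "ty": 0.47, "tz": 0.04, "ax": -0.012, "ay": -0.009, "az": -0.041}])

```text
clock: 16.58
eef_pos: [559.1, 218.7, 273.5]
tcp_rot: [-2.991, -0.066, 2.545]
contact_force: [0.6, -0.1, -1.7]
opening: 0.226
grasp_force: 107.8
```

```bash
python3 - <<'E'
from h import *
st(); D=down(171.4); s=plan([463,348.3,190],D); print(); plan([463,348.3,122],D,s,v=22)
E
```

```text
t 16.575 p [559.1 218.7 273.5] rpy [-171.4   -3.8  145.8] q [ 0.39  0.38  1.56 -0.03  1.36 -0.58] F [ 0.6 -0.1 -1.7] open 0.226 gf 107.8
[{"tx": 0.96, "ty": 0.44, "tz": 0.55, "ax": -0.014, "ay": -0.01, "az": -0.046}, {"tx": 0.96, "ty": 0.51, "tz": 0.56, "ax": -0.014, "ay": -0.011, "az": -0.047}, {"tx": 0.96, "ty": 0.58, "tz": 0.58, "ax": -0.015, "ay": -0.011, "az": -0.049}, {"tx": 0.96, "ty": 0.66, "tz": 0.6, "ax": -0.015, "ay": -0.011, "az": -0.051}, {"tx": 0.96, "ty": 0.76, "tz": 0.62, "ax": -0.016, "ay": -0.012, "az": -0.053}]
[{"tx": 0.59, "ty": 0.55, "tz": 0.42, "ax": -0.011, "ay": -0.008, "az": -0.034}]

[{"tx": 0.0, "ty": 0.0, "tz": 0.88, "ax": 0.0, "ay": 0.0, "az": 0.0}, {"tx": 0.0, "ty": 0.0, "tz": 0.88, "ax": 0.0, "ay": 0.0, "az": 0.0}, {"tx": 0.01, "ty": -0.01, "tz": 0.88, "ax": 0.0, "ay": 0.0, "az": 0.0}, {"tx": 0.0, "ty": 0.0, "tz": 0.08, "ax": 0.0, "ay": 0.0, "az": 0.0}]
```

Request:
step_arm(moves=[{"tx": 0.96, "ty": 0.44, "tz": 0.55, "ax": -0.014, "ay": -0.01, "az": -0.046}, {"tx": 0.96, "ty": 0.51, "tz": 0.56, "ax": -0.014, "ay": -0.011, "az": -0.047}, {"tx": 0.96, "ty": 0.58, "tz": 0.58, "ax": -0.015, "ay": -0.011, "az": -0.049}, {"tx": 0.96, "ty": 0.66, "tz": 0.6, "ax": -0.015, "ay": -0.011, "az": -0.051}, {"tx": 0.96, "ty": 0.76, "tz": 0.62, "ax": -0.016, "ay": -0.012, "az": -0.053}])

```text
clock: 17.2
eef_pos: [475.0, 332.1, 200.2]
tcp_rot: [-3.125, -0.011, 2.938]
contact_force: [1.3, 0.1, -1.4]
opening: 0.221
grasp_force: 107.8
```

Request:
step_arm(moves=[{"tx": 0.59, "ty": 0.55, "tz": 0.42, "ax": -0.011, "ay": -0.008, "az": -0.034}, {"tx": 0, "ty": 0, "tz": 0.88, "ax": 0, "ay": 0, "az": 0}, {"tx": 0, "ty": 0, "tz": 0.88, "ax": 0, "ay": 0, "az": 0}, {"tx": 0, "ty": 0, "tz": 0.8, "ax": 0, "ay": 0, "az": 0}, {"tx": 0, "ty": 0, "tz": 0, "ax": 0, "ay": 0, "az": 0}])

```text
clock: 17.82
eef_pos: [463.0, 346.9, 124.7]
tcp_rot: [-3.139, -0.002, 2.988]
contact_force: [1.5, -0.5, -1.9]
opening: 0.222
grasp_force: 107.9
```

```bash
python3 - <<'E'
from k import *
st(); key_meas(SL,"tray",False); plan([463,348.3,114],down(171.4),v=4)
E
```

```text
t 17.825 p [463.  346.9 124.7] rpy [-1.798e+02 -1.000e-01  1.712e+02] q [ 0.64  0.44  1.84 -0.    0.87 -0.78] F [ 1.5 -0.5 -1.9] open 0.222 gf 107.9
scene 503
 tool xyz 1..99% [[-23.5, -21.7, 70.9], [-22.7, -18.3, 71.9], [-8.3, 11.9, 77.0], [18.0, 20.4, 101.9], [20.4, 21.9, 105.2]]
 bar 80 ((-1.3635659217834473, 2.9053688049316406), (13.119974136352539, 51.83927917480469), 0.01296116691082716) [-2.5  0. ] 16.7
top 0
 bar 75 ((0.6080780029296875, -1.0898189544677734), (47.278873443603516, 16.188594818115234), 89.3987045288086) [ 0.6 -0.5] 15.9
[{"tx": 0.02, "ty": 0.01, "tz": 0.16, "ax": 0.0, "ay": 0.0, "az": -0.001}, {"tx": 0.02, "ty": 0.01, "tz": 0.16, "ax": 0.0, "ay": 0.0, "az": -0.001}, {"tx": 0.02, "ty": 0.0, "tz": 0.16, "ax": 0.0, "ay": 0.0, "az": 0.0}, {"tx": 0.0, "ty": 0.0, "tz": 0.02, "ax": 0.0, "ay": 0.0, "az": 0.0}]
```

Request:
step_arm(moves=[{"tx": 0.02, "ty": 0, "tz": 0.2, "ax": 0, "ay": 0, "az": 0}, {"tx": 0.02, "ty": 0, "tz": 0.16, "ax": 0, "ay": 0, "az": 0}, {"tx": 0, "ty": 0, "tz": 0.08, "ax": 0, "ay": 0, "az": 0}, {"tx": 0, "ty": 0, "tz": 0, "ax": 0, "ay": 0, "az": 0}])

```text
clock: 18.42
eef_pos: [463.6, 347.2, 114.8]
tcp_rot: [-3.14, -0.0, 2.986]
contact_force: [0.1, -0.3, -1.2]
opening: 0.219
grasp_force: 107.9
```

Request:
step_arm(moves=[{"tx": 0, "ty": 0, "tz": 0.03, "ax": 0, "ay": 0, "az": 0}, {"tx": 0, "ty": 0, "tz": 0, "ax": 0, "ay": 0, "az": 0}])

```text
clock: 18.68
eef_pos: [463.7, 347.3, 114.2]
tcp_rot: [-3.141, -0.0, 2.986]
contact_force: [-0.4, -0.2, -1.6]
opening: 0.219
grasp_force: 107.9
```

Request:
step_arm(moves=[{"tx": 0, "ty": 0, "tz": 0.04, "ax": 0, "ay": 0, "az": 0}, {"tx": 0, "ty": 0, "tz": 0, "ax": 0, "ay": 0, "az": 0}])

```text
clock: 18.92
eef_pos: [463.6, 347.3, 113.1]
tcp_rot: [-3.141, -0.0, 2.986]
contact_force: [-0.3, -0.1, -1.3]
opening: 0.223
grasp_force: 107.9
```

Request:
step_arm(moves=[{"tx": 0, "ty": 0, "tz": 0.03, "ax": 0, "ay": 0, "az": 0}, {"tx": 0, "ty": 0, "tz": 0, "ax": 0, "ay": 0, "az": 0}])

```text
clock: 19.18
eef_pos: [463.7, 347.3, 112.8]
tcp_rot: [-3.141, -0.0, 2.987]
contact_force: [-0.6, -1.7, 3.2]
opening: 0.216
grasp_force: 108.8
```

The key is on the tray floor. Releasing and retreating.

Request:
step_arm(moves=[{"tx": 0, "ty": 0, "tz": 0, "ax": 0, "ay": 0, "az": 0}, {"tx": 0, "ty": 0, "tz": 0, "ax": 0, "ay": 0, "az": 0}, {"tx": 0, "ty": 0, "tz": 0, "ax": 0, "ay": 0, "az": 0}, {"tx": 0, "ty": 0, "tz": 0, "ax": 0, "ay": 0, "az": 0}, {"tx": 0, "ty": 0, "tz": 0, "ax": 0, "ay": 0, "az": 0}], gripper=1)

```text
clock: 19.8
eef_pos: [463.6, 347.3, 112.3]
tcp_rot: [-3.141, -0.0, 2.986]
contact_force: [0.1, 0.5, -0.6]
opening: 1.0
grasp_force: 0.0
```

Request:
step_arm(moves=[{"tx": 0, "ty": 0, "tz": -0.5, "ax": 0, "ay": 0, "az": 0}, {"tx": 0, "ty": 0, "tz": -0.9, "ax": 0, "ay": 0, "az": 0}, {"tx": 0, "ty": 0, "tz": -0.9, "ax": 0, "ay": 0, "az": 0}, {"tx": 0, "ty": 0, "tz": -0.9, "ax": 0, "ay": 0, "az": 0}, {"tx": 0, "ty": 0, "tz": -0.9, "ax": 0, "ay": 0, "az": 0}])

```text
clock: 20.42
eef_pos: [463.7, 347.4, 216.6]
tcp_rot: [-3.141, 0.0, 2.986]
contact_force: [0.3, -0.7, -0.0]
opening: 1.005
grasp_force: 0.0
```

Request:
step_arm(moves=[{"tx": 0, "ty": 0, "tz": -0.9, "ax": 0, "ay": 0, "az": 0}, {"tx": 0, "ty": 0, "tz": -0.6, "ax": 0, "ay": 0, "az": 0}, {"tx": 0, "ty": 0, "tz": 0, "ax": 0, "ay": 0, "az": 0}, {"tx": 0, "ty": 0, "tz": 0, "ax": 0, "ay": 0, "az": 0}])

```text
clock: 20.92
eef_pos: [463.3, 347.1, 251.8]
tcp_rot: [-3.14, -0.001, 2.986]
contact_force: [-0.1, 0.4, -0.8]
opening: 0.998
grasp_force: 0.0
```

```bash
python3 - <<'E'
from h import *
st(); p,d,P=grab("scene"); cv2.imwrite("pics/end.png",p[:,:,::-1])
E
```

```text
t 20.925 p [463.3 347.1 251.8] rpy [-179.9   -0.   171.1] q [ 0.64  0.29  1.74 -0.    1.12 -0.77] F [-0.1  0.4 -0.8] open 0.998 gf 0.0
```

View pics/end.png

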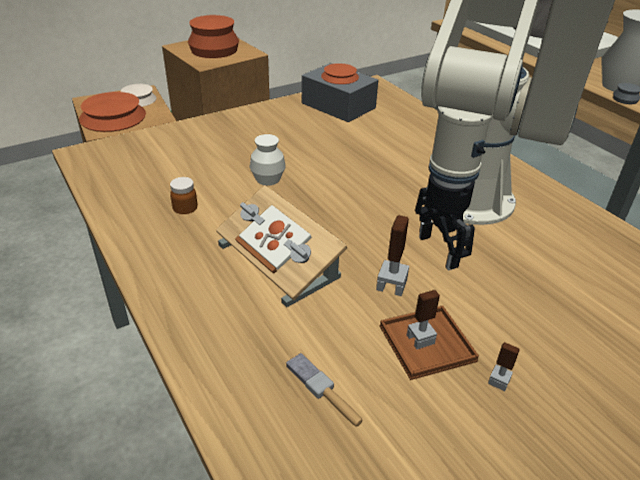

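The key stands upright in its tray at (425,320), both clips lie across the tile at (250,213) and (297,252), and nothing else has moved. Handing in.

```bash
python3 -c "
from rig import workorder
print(workorder.sign_off())"
```

```text
the job is handed in; nothing more can be done
None
```

I turned both screws to their stops with the fork key, stood the key upright in its tray again, and handed the job in at about 21 s; the hand-in call returned no verdict.

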